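# Lock a tube carrier into a luminometer and hold its shutter open

## Task

Take the black tube carrier out of the rack by its blue bar grip and lower its glass tube into the measuring well of the white luminometer, lugs through the two notches. Push it down against the ejector spring until its flange is fully home on the collar, turn it clockwise (seen from above) a quarter turn to the stop to open the shutter, and finish there while still gripping it: keep it pressed home and turned, because the springs close the shutter and push the carrier up if you let go. Leave the two tubes in the rack, the amber bottle and the blue-capped jar standing where they are.

Things in the scene. Friction and masses are not known exactly. Their poses are not given: they have to be found in the camera images.
- carrier: tube carrier, 0.08-0.17 kg. Origin: centre of the flange's underside; z up its axis; x along bar grip and lugs (a half turn is the same). Black flange 54 mm wide, z 0 to 6 mm, yellow edge. Below: grey plug 32 mm wide to z -22, then glass tube 12 mm wide to z -66. Starts upright in a rack hole, any yaw, plug resting on the rack top, so its origin is 77 mm above the bench
- carrier_grip (a point): centre of the carrier's upright blue bar grip, 22 mm above the carrier's origin, same axes. The bar is 44 mm long (x), 14 mm thick (y) and stands from 6 to 38 mm above the carrier's origin; grip it from above across its thickness
- carrier_lugs (a point): point on the carrier's axis midway between its two metal bayonet lugs, 18.5 mm below the carrier's origin, same axes. The lugs stick out of the plug along +x and -x: 8 mm wide (y), ends 23 mm from the axis, from 22 to 15 mm below the carrier's origin
- luminometer: fixed white instrument, 260 mm deep (x), 220 mm wide (y), deck 110 mm high; sloping panel with keys and green display on its -x side. Origin: centre of its underside on the bench. The measuring well is in the deck, 50 mm towards +x from its centre
- well (a point): centre of the well's mouth, on the top face of the collar, 119 mm above the bench; axes of the luminometer. Collar: metal ring, 36 mm bore, 9 mm thick, in a black 92 mm square plate; two notches 12 mm wide on its +x and -x sides, marked yellow, pass the lugs: carrier's x along this x, either way. Flange home: carrier's origin at this point. It can turn once its origin is under 6 mm above
- ejector (a joint): how far the carrier pushes the sprung brass drum under the collar down, m. The lugs drop into the drum's slots and meet it with the carrier's origin 8 mm above well. Spring: 3 N there, rising to 7 N with the flange home (joint 0.008; its own end is 0.0095). Let go, the springs turn the carrier back and lift it those 8 mm
- shutter (a joint): angle of that drum, rad: 0 shut, grows as the carrier turns it clockwise seen from above, firm stop at 1.40 (open). Return spring 0.05 N m at 0, 0.13 N m at the stop; rubbing of the flange on the collar adds to it. The lugs have up to 0.1 rad of play each way in the drum's slots, so the carrier itself turns up to about 1.5 rad
- rack: fixed black tube rack, 80 mm (x) by 200 mm (y) by 55 mm high. Origin: centre of its underside on the bench. Two columns (x = -17 and 17 mm) of six holes 14 mm wide at y = -75, -45, -15, 15, 45, 75 mm. The carrier stands in the hole at (17, 45) or at (-17, -45)
- tube_a: loose empty glass tube, 12 mm wide and 75 mm long, yellow rim, upright in whichever of the rack's holes (17, 45) and (-17, -45) the carrier is not in; its top is 79 mm above the bench. Origin: centre of its foot
- tube_b: second such tube, upright in the rack's hole (-17, 15). Origin: centre of its foot
- reagent: loose amber glass bottle, 52 mm wide, 95 mm high, standing on the bench beyond the rack. Origin: centre of its underside
- buffer: loose clear jar with blue cap, 60 mm wide, 85 mm high, standing on the bench beyond the luminometer. Origin: centre of its underside

How it is judged:
By the outcome, as a careful person would: the job done as asked, in the order asked, and still so for the second after the job is handed in, while the arm keeps its last pose, push and grip.
It also fails if it takes over 51 s, if anything falls off the work surface, if the arm or the gripper's body presses on something with over 40 N, if the wrist force passes 120 N, or if a joint passes its speed limit or range.

## Robot

A 6-joint arm with a two-finger parallel gripper is mounted at the origin on the work surface. World frame = base frame: x ahead of the robot, y to its left, z up, the work surface at z = 0. Lengths are in m, angles in degrees, forces in N, time in s.
With the tool pointing down it reaches from about 0.35 to 0.875 m from the base axis. Payload 4.2 kg.
Tool frame: the origin (TCP) lies on the centre line of the jaws, within the pads' length; the fingertips stand 25 mm ahead of it and the grasp point (between the pads) lies 6 mm ahead of it; z points along the fingers, y is the line along which they close (so a half turn about z gives the same grasp; the last joint's range is limited). The gripper opens to 87 mm and grips with 3 to 60 N. Pads are 19 mm wide; open, the fingers measure 117 mm over their backs; the gripper's body (75 mm by 190 mm) begins 51 mm behind the grasp point.
Start: joints at [-54.167, 22.042, 0.453, 0, -68.411, -14.817], TCP at [0.224, -0.583, 0.248] pointing down, gripper open.
Joint ranges: [-179.83, 179.83], [-69.29, 118.12], [-61.27, 80.66], [-181.25, 117.63], [-171.15, -9.14], [-177.46, 177.46]. Speed limits (degrees/s): [159.86, 159.86, 180, 180, 180, 180].

## Interface

Orientations are given as a 3x3 rotation matrix whose columns are the frame's x, y, z axes.
In Python, from station import r gives the robot as it stands.
- The arm moves only by the tool move_arm, never from a script. Its argument "series" is a list of rows, each an object with "grip": the opening, from 0 (shut) to 1 (fully open); "xyz": the shift along the tool's x, y, z in mm, a list of three; "angular": the turn, a rotation vector about the tool's x, y, z in rad, a list of three. A call has 1 to 10 rows; each row is the pose to reach, as a shift and turn from the pose commanded when the call began, along the tool's axes at that moment; what a row does not reach only later rows make up. A row lasts 1/10 s, in which the tool goes at most 50 mm and 8.59 degrees, less where a joint would pass 70% of its speed; a pose out of reach is approached as far as the arm can. A call with a gripper value outside its range is refused whole. The fingers move at their own pace and stop on an object; the grip force is fixed at half the most. Time passes only in rows, so rows that repeat a pose let the fingers close. It gives the time, the measured TCP pose, the force, the opening and the grip force at its end, in the units of the state.
- r.sense(): the state, without advancing time (a new reading comes with each control period).
- r.capture(name): name is "side" or "top" or "wrist"; returns a dict with "img" (400x640x3 uint8, red, green, blue), "camera_matrix" (3x3 intrinsics, pixels), "k1" (the pictures are not rectified: a ray, as slopes to the right and down, at radius r is drawn at 1 + k1 r^2 times it, then the intrinsics apply), "rvec" (rotation vector, rad) and "tvec" (3), from world to camera coordinates, as OpenCV has them; the wrist camera has in their place "hand_eye" (4x4, takes a point from camera to tool coordinates, whose origin is the TCP and whose axes are the flange's). Camera axes: x right, y down, z forward; pixel columns grow to the right and rows downward; lengths in m; the calibration is good to about 2 mm. A picture is of the moment at which its call begins: read the wrist's pose just before it. There is no depth.
- r.finish_job(): hands the job in; it is judged then, once.
The state is a dict: "time_s": time; "joints": joint angles; "joint_velocities": joint speeds; "effort": joint torques, N m; "tcp_pos": TCP position; "ee_rot": TCP orientation; "wrist_force": force on the tool from outside, world axes, zero at the start; "moment": the same for the moment, N m; "gripper_width": opening from 0.0 (shut) to 1.0 (fully open); "gripper_force": force on a finger pad.
Only numpy, scipy, OpenCV 4.12 (cv2) and the standard library are available. Lean on these libraries where they do the work, as an engineer would, in place of code of your own. Each camera call takes 0.05 s, during which the arm holds its last target. There are 200 camera calls.

## Working session

There is one attempt and no reset: what is moved stays moved. The work goes in short steps, Python scripts to look and compute and a tool call to move; the robot and the scene stay as the last step left them, time stands still between calls to the robot, and variables do not carry over. Pictures are saved under pics/ and viewed, at most 10 in all, crops included, and the job is handed in when it is done.

Besides the shell and the picture viewer there is one more tool, called after ">>>" as a command line: name --argument value ..., lists and objects as JSON in quotes. move_arm: Moves the arm, as the interface text tells. Its arguments: {"type":"object","properties":{"series":{"type":"array"}},"required":["series"]}

```bash
mkdir -p pics; cat > h.py <<'E'
import numpy as np, cv2
from station import r
def ray(c,uv,s=None):
    K=np.array(c["camera_matrix"],float);u=(np.array(uv,float)-[K[0,2],K[1,2]])/[K[0,0],K[1,1]]
    p=u.copy()
    for _ in range(20): p=u/(1+c["k1"]*(p@p))
    d=np.array([*p,1.])
    if "rvec" in c:
        R=cv2.Rodrigues(np.array(c["rvec"],float))[0];o=-R.T@np.array(c["tvec"],float).ravel();d=R.T@d
    else:
        H=np.array(c["hand_eye"]);R=np.array(s["ee_rot"]);o=np.array(s["tcp_pos"])+R@H[:3,3];d=R@H[:3,:3]@d
    return o,d/np.linalg.norm(d)
def onz(c,uv,z,s=None):
    o,d=ray(c,uv,s);return o+d*(z-o[2])/d[2]
def blobs(img,lo,hi,amin=20):
    m=cv2.inRange(cv2.cvtColor(img,cv2.COLOR_RGB2HSV),np.array(lo),np.array(hi))
    n,l,st,ce=cv2.connectedComponentsWithStats(m)
    return [(st[i].tolist(),ce[i].round(1).tolist()) for i in range(1,n) if st[i][4]>=amin],l
def save(img,name): cv2.imwrite("pics/"+name,img[:,:,::-1])
E
python3 - <<'E'
from h import *
a=r.capture("top");b=r.capture("side")
save(a["img"],"top0.png");save(b["img"],"side0.png")
for n,c in(("top",a),("side",b)):
    print(n,ray(c,(320,200)))
    print("blue",blobs(c["img"],(100,100,50),(130,255,255))[0]);print("yel",blobs(c["img"],(20,100,100),(35,255,255),8)[0])
E
```

```text
top (array([0.55201222, 0.00835481, 0.95750677]), array([ 0.08641591,  0.00883065, -0.99622001]))
blue [([481, 73, 6, 32, 85], [483.4, 89.4]), ([486, 103, 17, 5, 34], [493.5, 104.9]), ([505, 107, 19, 5, 36], [513.4, 108.8]), ([269, 177, 23, 23, 398], [279.9, 188.0]), ([402, 239, 8, 20, 57], [405.4, 248.2]), ([406, 240, 8, 20, 40], [410.1, 250.0]), ([197, 281, 76, 29, 118], [232.6, 294.7]), ([200, 286, 13, 15, 120], [205.7, 293.0])]
yel [([255, 224, 3, 5, 11], [256.2, 226.1]), ([244, 254, 3, 5, 11], [245.3, 256.5])]
side (array([ 0.62916147, -0.55973432,  0.55112436]), array([-0.02644004,  0.79094543, -0.61131519]))
blue [([524, 0, 116, 266, 16959], [594.0, 106.9]), ([247, 143, 11, 5, 20], [252.0, 144.9]), ([333, 177, 23, 14, 262], [344.2, 183.5]), ([240, 264, 27, 14, 103], [253.5, 271.2])]
yel [([243, 266, 22, 8, 27], [254.6, 269.9]), ([232, 301, 9, 8, 27], [236.0, 304.7]), ([236, 334, 10, 9, 32], [240.9, 338.6])]
```

View pics/top0.png

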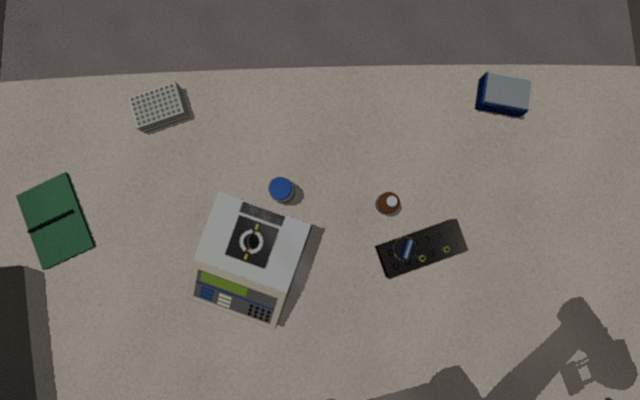

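View pics/side0.png

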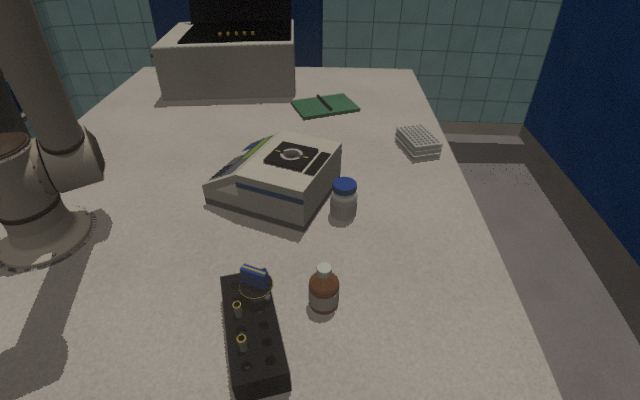

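The top view shows the carrier's blue bar at about (407,249) in the rack and the well at about (251,241), with its yellow notches at (256,226) and (245,256). The side view shows the bar at (253,271). Next I compute the poses.

```bash
python3 - <<'E'
from h import *
a=r.capture("top");s=r.sense()
p=onz(a,(256.2,226.1),.119);q=onz(a,(245.3,256.5),.119);d=p-q
print("well",(p+q)/2,np.degrees(np.arctan2(d[1],d[0])),np.linalg.norm(d))
m=cv2.inRange(cv2.cvtColor(a["img"],cv2.COLOR_RGB2HSV),(95,80,40),(130,255,255));m[:,:395]=0;m[:,420:]=0;m[:230]=0;m[265:]=0
m=cv2.morphologyEx(m,cv2.MORPH_CLOSE,np.ones((5,5)))
c=cv2.minAreaRect(cv2.findNonZero(m));print(c)
for z in(.100,.115):
    P=[onz(a,x,z) for x in cv2.boxPoints(c)];print(np.mean(P,0));
    e=[P[1]-P[0],P[2]-P[1]];print([(np.linalg.norm(v),np.degrees(np.arctan2(v[1],v[0]))) for v in e])
for uv in((421.5,258),(446.5,249.5)):print("tube",onz(a,uv,.079))
for uv in((376,244),(458,220),(467,250),(387,277)):print("rack",onz(a,uv,.055))
print(s["ee_rot"])
H=np.array(r.capture("wrist")["hand_eye"]);print(H)
E
```

```text
well [0.53829256 0.16864461 0.119     ] -20.667192393457 0.06998091625034492
((407.30194091796875, 248.94338989257812), (8.51635456085205, 20.604084014892578), 15.945395469665527)
[ 0.51261636 -0.17543436  0.1       ]
[(np.float64(0.0457592023043072), np.float64(-18.107289125127416)), (np.float64(0.019004511010916783), np.float64(-107.38819413160091))]
[ 0.5133055  -0.17221942  0.115     ]
[(np.float64(0.04495875610650802), np.float64(-18.107289125127416)), (np.float64(0.018672073210131722), np.float64(-107.3881941316009))]
tube [ 0.49020094 -0.21167075  0.079     ]
tube [ 0.50782897 -0.27000889  0.079     ]
rack [ 0.52396925 -0.11203456  0.055     ]
rack [ 0.57509385 -0.30817861  0.055     ]
rack [ 0.50401799 -0.32644004  0.055     ]
rack [ 0.44674735 -0.13527924  0.055     ]
[[-9.33531164e-01 -3.58495467e-01 -7.52218282e-04]
 [-3.58496227e-01  9.33529880e-01  1.55511895e-03]
 [ 1.44715150e-04  1.72141942e-03 -9.99998508e-01]]
[[ 6.06341286e-04 -9.63052620e-01 -2.69312615e-01  7.37502631e-02]
 [ 9.99999803e-01  5.40723283e-04  3.17832099e-04  6.31214428e-04]
 [-1.60465434e-04 -2.69312754e-01  9.63052758e-01 -1.36266770e-01]
 [ 0.00000000e+00  0.00000000e+00  0.00000000e+00  1.00000000e+00]]
```

>>> move_arm --series '[{"grip": 1, "xyz": [-42, 28, 0], "angular": [0, 0, -0.14]}, {"grip": 1, "xyz": [-83, 56, 0], "angular": [0, 0, -0.28]}, {"grip": 1, "xyz": [-125, 84, 0], "angular": [0, 0, -0.42]}, {"grip": 1, "xyz": [-167, 112, 0], "angular": [0, 0, -0.56]}, {"grip": 1, "xyz": [-208, 140, 0], "angular": [0, 0, -0.7]}, {"grip": 1, "xyz": [-250, 167, 0], "angular": [0, 0, -0.84]}, {"grip": 1, "xyz": [-292, 195, 0], "angular": [0, 0, -0.98]}, {"grip": 1, "xyz": [-333, 223, 0], "angular": [0, 0, -1.12]}, {"grip": 1, "xyz": [-375, 251, 0], "angular": [0, 0, -1.26]}, {"grip": 1, "xyz": [-417, 279, 0], "angular": [0, 0, -1.4]}]'

```text
time_s: 1.2
tcp_pos: [0.5131, -0.1728, 0.2477]
ee_rot: [[0.201, -0.98, 0.0], [-0.98, -0.201, 0.0], [0.0, -0.0, -1.0]]
wrist_force: [0.8, -0.2, -0.3]
gripper_width: 1.0
gripper_force: 0.0
```

>>> move_arm --series '[{"grip": 1, "xyz": [0, 0, 0], "angular": [0, 0, -0.14]}, {"grip": 1, "xyz": [0, 0, 0], "angular": [0, 0, -0.28]}, {"grip": 1, "xyz": [0, 0, 0], "angular": [0, 0, -0.42]}, {"grip": 1, "xyz": [0, 0, 0], "angular": [0, 0, -0.56]}, {"grip": 1, "xyz": [0, 0, 0], "angular": [0, 0, -0.7]}, {"grip": 1, "xyz": [0, 0, 0], "angular": [0, 0, -0.84]}, {"grip": 1, "xyz": [0, 0, 0], "angular": [0, 0, -0.98]}, {"grip": 1, "xyz": [0, 0, 0], "angular": [0, 0, -1.06]}, {"grip": 1, "xyz": [0, 0, 0], "angular": [0, 0, -1.06]}, {"grip": 1, "xyz": [0, 0, 0], "angular": [0, 0, -1.06]}]'

```text
time_s: 2.2
tcp_pos: [0.5122, -0.1748, 0.2474]
ee_rot: [[0.95, -0.311, -0.0], [-0.311, -0.95, 0.0], [-0.0, 0.0, -1.0]]
wrist_force: [-0.3, 0.1, 0.5]
gripper_width: 1.0
gripper_force: 0.0
```

```bash
python3 - <<'E'
from h import *
s=r.sense();c=r.capture("wrist");save(c["img"],"w1.png")
print(s["time_s"],np.round(s["joints"],1),s["tcp_pos"],np.round(s["ee_rot"],4),s["wrist_force"])
print(blobs(c["img"],(95,80,40),(130,255,255),60)[0]);print(blobs(c["img"],(20,100,80),(35,255,255),30)[0])
E
```

```text
2.2 [ -1.7  13.9 -11.4  -0.  -64.8  73.5] [ 0.51223329 -0.17482707  0.24743847] [[ 9.503e-01 -3.114e-01 -3.000e-04]
 [-3.114e-01 -9.503e-01  1.000e-04]
 [-3.000e-04  0.000e+00 -1.000e+00]] [-0.32289036  0.09438338  0.54118553]
[([0, 121, 54, 49, 2137], [25.5, 144.2]), ([307, 170, 17, 51, 594], [315.0, 193.9]), ([109, 198, 13, 38, 314], [115.1, 216.5])]
[([397, 159, 14, 14, 107], [403.4, 165.4]), ([313, 178, 5, 41, 125], [314.8, 198.1]), ([350, 191, 14, 14, 105], [356.1, 197.8]), ([143, 266, 10, 34, 122], [146.3, 282.5]), ([486, 276, 6, 18, 38], [488.8, 282.6])]
```

View pics/w1.png

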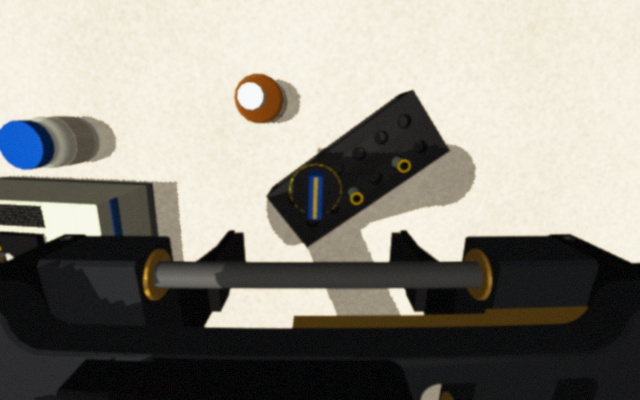

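The wrist view shows the bar's yellow stripe at (315,178–219). The loose tube rims are at (356,198) and (403,165), and the bottle is at (258,98).

```bash
python3 - <<'E'
from h import *
s=r.sense();c=r.capture("wrist");R=np.array(s["ee_rot"])
hsv=cv2.cvtColor(c["img"],cv2.COLOR_RGB2HSV)
m=cv2.inRange(hsv,(95,80,40),(130,255,255))|cv2.inRange(hsv,(20,100,80),(35,255,255))
m[:165]=0;m[225:]=0;m[:,:303]=0;m[:,:303]=0;m[:,328:]=0
m=cv2.morphologyEx(m,cv2.MORPH_OPEN,np.ones((3,3)))
b=cv2.minAreaRect(cv2.findNonZero(m));print(b,cv2.boundingRect(m))
ys=cv2.inRange(hsv,(20,100,80),(35,255,255));ys[:175]=0;ys[222:]=0;ys[:,:310]=0;ys[:,320:]=0
pts=cv2.findNonZero(ys).reshape(-1,2)
for y0,n in((pts[:,1].min(),'a'),):
    k=np.polyfit(pts[:,1],pts[:,0],1);A,B=[onz(c,(np.polyval(k,y),y),.115,s) for y in(pts[:,1].min(),pts[:,1].max()+0)]
d=A-B;M=(A+B)/2;print(A,B,M,np.linalg.norm(d),np.degrees(np.arctan2(d[1],d[0])),"toolx",np.degrees(np.arctan2(R[1,0],R[0,0])))
print("shift tool mm",R.T@(M-np.array(s["tcp_pos"]))*1e3)
for x in((356.1,197.8),(403.4,165.4)):print(onz(c,x,.079,s))
E
```

```text
((315.0, 195.0), (50.0, 16.0), 90.0) (307, 170, 17, 51)
[ 0.532304   -0.17925338  0.115     ] [ 0.49550709 -0.16588984  0.115     ] [ 0.51390555 -0.17257161  0.115     ] 0.03914839662754688 -19.959509730916345 toolx -18.125881940728082
shift tool mm [  0.8602698   -2.64036888 132.47016576]
[ 0.49163581 -0.21157999  0.079     ]
[ 0.50992674 -0.26832214  0.079     ]
```

>>> move_arm --series '[{"grip": 1, "xyz": [1, -2.6, 30], "angular": [0, 0, 0.03]}, {"grip": 1, "xyz": [1, -2.6, 60], "angular": [0, 0, 0.03]}, {"grip": 1, "xyz": [1, -2.6, 90], "angular": [0, 0, 0.03]}, {"grip": 1, "xyz": [1, -2.6, 115], "angular": [0, 0, 0.03]}, {"grip": 1, "xyz": [1, -2.6, 130], "angular": [0, 0, 0.03]}, {"grip": 1, "xyz": [1, -2.6, 136], "angular": [0, 0, 0.03]}, {"grip": 1, "xyz": [1, -2.6, 136], "angular": [0, 0, 0.03]}, {"grip": 0.5, "xyz": [1, -2.6, 136], "angular": [0, 0, 0.03]}, {"grip": 0.3, "xyz": [1, -2.6, 136], "angular": [0, 0, 0.03]}, {"grip": 0, "xyz": [1, -2.6, 136], "angular": [0, 0, 0.03]}]'

```text
time_s: 3.3
tcp_pos: [0.5147, -0.1727, 0.1125]
ee_rot: [[0.941, -0.338, 0.002], [-0.338, -0.941, -0.0], [0.002, -0.001, -1.0]]
wrist_force: [-0.4, -0.2, -0.0]
gripper_width: 0.815
gripper_force: 0.0
```

>>> move_arm --series '[{"grip": 0, "xyz": [0, 0, 0], "angular": [0, 0, 0]}, {"grip": 0, "xyz": [0, 0, 0], "angular": [0, 0, 0]}, {"grip": 0, "xyz": [0, 0, 0], "angular": [0, 0, 0]}, {"grip": 0, "xyz": [0, 0, 0], "angular": [0, 0, 0]}, {"grip": 0, "xyz": [0, 0, 0], "angular": [0, 0, 0]}]'

```text
time_s: 3.8
tcp_pos: [0.5141, -0.1727, 0.1115]
ee_rot: [[0.941, -0.338, -0.0], [-0.338, -0.941, -0.0], [-0.0, 0.0, -1.0]]
wrist_force: [-0.2, 0.1, 0.4]
gripper_width: 0.359
gripper_force: 0.0
```

>>> move_arm --series '[{"grip": 0, "xyz": [0, 0, 0], "angular": [0, 0, 0]}, {"grip": 0, "xyz": [0, 0, 0], "angular": [0, 0, 0]}, {"grip": 0, "xyz": [0, 0, 0], "angular": [0, 0, 0]}, {"grip": 0, "xyz": [0, 0, 0], "angular": [0, 0, 0]}, {"grip": 0, "xyz": [0, 0, 0], "angular": [0, 0, 0]}, {"grip": 0, "xyz": [0, 0, 0], "angular": [0, 0, 0]}]'

```text
time_s: 4.4
tcp_pos: [0.5141, -0.1727, 0.1115]
ee_rot: [[0.941, -0.338, -0.0], [-0.338, -0.941, 0.0], [-0.0, 0.0, -1.0]]
wrist_force: [-0.0, 0.4, -0.4]
gripper_width: 0.155
gripper_force: 30.0
```

>>> move_arm --series '[{"grip": 0, "xyz": [0, 0, -10], "angular": [0, 0, 0]}, {"grip": 0, "xyz": [0, 0, -30], "angular": [0, 0, 0]}, {"grip": 0, "xyz": [0, 0, -55], "angular": [0, 0, 0]}, {"grip": 0, "xyz": [0, 0, -85], "angular": [0, 0, 0]}, {"grip": 0, "xyz": [0, 0, -115], "angular": [0, 0, 0]}, {"grip": 0, "xyz": [0, 0, -140], "angular": [0, 0, 0]}, {"grip": 0, "xyz": [0, 0, -155], "angular": [0, 0, 0]}, {"grip": 0, "xyz": [0, 0, -160], "angular": [0, 0, 0]}, {"grip": 0, "xyz": [0, 0, -160], "angular": [0, 0, 0]}]'

```text
time_s: 5.3
tcp_pos: [0.514, -0.1726, 0.2722]
ee_rot: [[0.941, -0.338, 0.001], [-0.338, -0.941, 0.0], [0.001, -0.001, -1.0]]
wrist_force: [-0.5, 0.5, -0.6]
gripper_width: 0.158
gripper_force: 30.0
```

```bash
python3 - <<'E'
from h import *
s=r.sense();print(s["time_s"],s["tcp_pos"],s["wrist_force"],s["moment"],s["gripper_width"],np.round(s["joints"],1))
R=np.array(s["ee_rot"]);d=np.array([.538,.168,.27])-s["tcp_pos"];print("tool shift",R.T@d*1e3)
w=r.capture("wrist")["img"];b=r.capture("side")["img"]
K=cv2.resize(b[60:260,160:420],None,fx=2,fy=2)
save(np.vstack([cv2.resize(w,(520,325)),K[:275]]),"lift.png")
E
```

```text
5.3 [ 0.51400476 -0.17258911  0.2722107 ] [-0.46977449  0.46322812 -0.56899251] [-0.07725391  0.15340535  0.00658245] 0.15762993122281574 [ -1.4  12.9  -9.   -0.  -68.   71.7]
tool shift [ -92.58533146 -328.6398286     2.32770028]
```

View pics/lift.png

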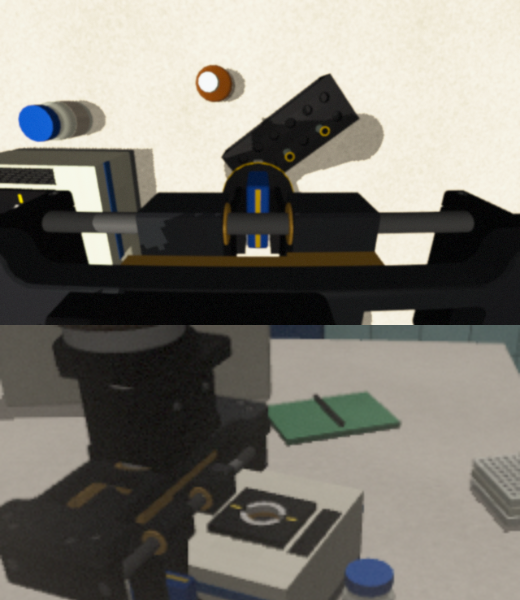

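Carrier is held, and both tubes are still in the rack. Next I move until the well is just ahead in the wrist view.

>>> move_arm --series '[{"grip": 0, "xyz": [-10, -18, 0], "angular": [0, 0, 0.01]}, {"grip": 0, "xyz": [-30, -55, 0], "angular": [0, 0, 0.01]}, {"grip": 0, "xyz": [-55, -100, 0], "angular": [0, 0, 0.01]}, {"grip": 0, "xyz": [-78, -140, 0], "angular": [0, 0, 0.01]}, {"grip": 0, "xyz": [-100, -180, 0], "angular": [0, 0, 0.01]}, {"grip": 0, "xyz": [-122, -220, 0], "angular": [0, 0, 0.01]}, {"grip": 0, "xyz": [-145, -260, 0], "angular": [0, 0, 0.01]}, {"grip": 0, "xyz": [-165, -300, 0], "angular": [0, 0, 0.01]}, {"grip": 0, "xyz": [-178, -322, 0], "angular": [0, 0, 0.01]}, {"grip": 0, "xyz": [-182, -329, 0], "angular": [0, 0, 0.01]}]'

```text
time_s: 6.4
tcp_pos: [0.4531, 0.2006, 0.2702]
ee_rot: [[0.939, -0.344, -0.002], [-0.344, -0.939, -0.001], [-0.002, 0.002, -1.0]]
wrist_force: [1.1, 0.1, -2.4]
gripper_width: 0.16
gripper_force: 30.0
```

>>> move_arm --series '[{"grip": 0, "xyz": [0, 0, 0], "angular": [0, 0, 0]}, {"grip": 0, "xyz": [0, 0, 0], "angular": [0, 0, 0]}, {"grip": 0, "xyz": [0, 0, 0], "angular": [0, 0, 0]}]'

```text
time_s: 6.7
tcp_pos: [0.4541, 0.1973, 0.2713]
ee_rot: [[0.937, -0.349, -0.001], [-0.349, -0.937, -0.001], [-0.0, 0.001, -1.0]]
wrist_force: [0.2, -0.3, -1.3]
gripper_width: 0.153
gripper_force: 30.0
```

```bash
python3 - <<'E'
from h import *
s=r.sense();c=r.capture("wrist");save(c["img"],"w2.png")
print(s["time_s"],s["tcp_pos"],np.round(s["ee_rot"],4).tolist(),np.round(s["joints"],1))
print(blobs(c["img"],(20,80,80),(35,255,255),15)[0])
print(blobs(c["img"],(95,80,40),(130,255,255),60)[0])
E
```

```text
6.7 [0.45409451 0.1972695  0.27128487] [[0.9372, -0.3489, -0.0006], [-0.3489, -0.9372, -0.0006], [-0.0003, 0.0008, -1.0]] [ 42.3   8.3 -15.    0.  -66.7  27.3]
[([311, 54, 7, 17, 114], [314.0, 61.9]), ([310, 75, 11, 11, 77], [315.9, 80.1]), ([311, 119, 10, 10, 73], [315.4, 123.7]), ([311, 132, 7, 15, 102], [314.0, 138.9]), ([280, 198, 76, 23, 254], [316.3, 205.5]), ([274, 223, 5, 11, 20], [275.8, 227.8]), ([357, 224, 5, 9, 19], [358.8, 227.8]), ([314, 233, 7, 29, 176], [316.6, 247.1]), ([315, 288, 6, 17, 90], [317.2, 295.9])]
[([303, 211, 29, 52, 1162], [317.1, 235.1]), ([234, 219, 45, 3, 132], [255.8, 220.0]), ([357, 219, 38, 4, 114], [375.7, 220.9]), ([247, 224, 27, 14, 350], [259.9, 230.5]), ([305, 288, 9, 17, 146], [309.1, 295.9]), ([321, 288, 9, 17, 145], [324.8, 295.8])]
```

View pics/w2.png

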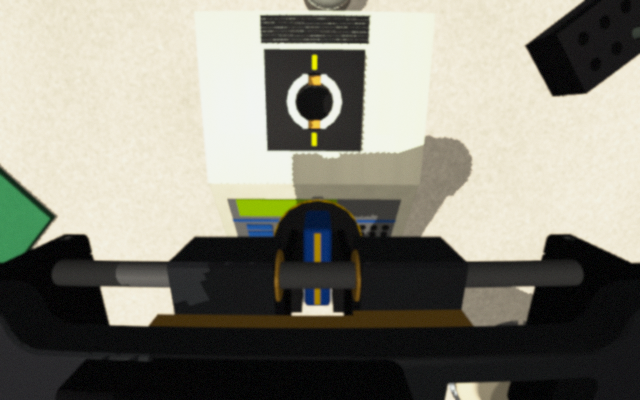

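The view shows the well ring at about (314,100), the yellow marks at (314,62) and (314,139), and the carrier's bar stripe at (317,233–305). The flange's far edge is at about (316,200).

```bash
cat > wl.py <<'E'
from h import *
s=r.sense();c=r.capture("wrist");R=np.array(s["ee_rot"]);T=np.array(s["tcp_pos"])
tl=lambda uv,z:R.T@(onz(c,uv,z,s)-T)*1e3
img=c["img"];hsv=cv2.cvtColor(img,cv2.COLOR_RGB2HSV)
# ring: bright unsaturated inside the black plate; largest contour's circle fit on plane
roi=np.zeros(img.shape[:2],np.uint8);roi[55:147,272:355]=255
m=cv2.inRange(hsv,(0,0,140),(179,60,255))&roi
pts=cv2.findNonZero(m).reshape(-1,2)
hull=cv2.convexHull(pts).reshape(-1,2)
P=np.array([tl(u,.119)[:2] for u in hull]);A=np.c_[2*P,np.ones(len(P))];x=np.linalg.lstsq(A,(P**2).sum(1),rcond=None)[0]
print("ring",x[:2],np.sqrt(x[2]+x[:2]@x[:2]))
Y=[b for b in blobs(img,(20,80,80),(35,255,255),15)[0] if b[1][1]<160]
for z in(.112,.119):
    a,b=[tl(u,z) for u in((Y[0][1]),(Y[-1][1]))];d=a-b;print("marks",z,(a+b)/2,np.linalg.norm(d),"ang",np.degrees(np.arctan2(d[1],d[0])))
a,b=tl(Y[1][1],.119),tl(Y[2][1],.119);print("notch",(a+b)/2,np.linalg.norm(a-b))
# flange yellow edge
y=cv2.inRange(hsv,(20,80,80),(35,255,255));y[:190]=0;y[285:]=0;y[:,:265]=0;y[:,368:]=0;y[211:,300:335]=0
pts=cv2.findNonZero(y).reshape(-1,2)
for zt in(28.5,31.5):
    P=np.array([tl(u,T[2]-zt/1e3)[:2] for u in pts]);A=np.c_[2*P,np.ones(len(P))];x=np.linalg.lstsq(A,(P**2).sum(1),rcond=None)[0]
    print("flange",zt,x[:2],np.sqrt(x[2]+x[:2]@x[:2]))
ys=cv2.inRange(hsv,(20,80,80),(35,255,255));ys[:225]=0;ys[310:]=0;ys[:,:311]=0;ys[:,:]*=1;ys[:,324:]=0
p=cv2.findNonZero(ys).reshape(-1,2);k=np.polyfit(p[:,1],p[:,0],1);a,b=[tl((np.polyval(k,v),v),T[2]+.0035) for v in(p[:,1].min(),p[:,1].max())]
d=a-b;print("bar",a,b,(a+b)/2,np.degrees(np.arctan2(d[1],d[0])))
E
python3 wl.py
```

```text
ring [89.09048533 -3.40806695] 25.80335375006218
marks 0.112 [ 89.56157242  -3.48336637 159.4068152 ] 70.68881039974363 ang 0.1882129855110667
marks 0.119 [ 89.17433006  -3.41099886 152.40691794] 69.0153011651061 ang 0.18821298551106808
notch [ 88.20311075  -1.73236323 152.40777056] 39.54032672373126
flange 28.5 [-2.66781349 -0.32458097] 30.218652404865416
flange 31.5 [-4.0493732 -0.3227238] 30.768904104224095
bar [20.14676717 -0.62737641 -3.5041372 ] [-19.61656789  -0.34651919  -3.49635173] [ 0.26509964 -0.4869478  -3.50024446] -0.40468601904776286
```

>>> move_arm --series '[{"grip": 0, "xyz": [12, -0.5, 0], "angular": [0, 0, 0.01]}, {"grip": 0, "xyz": [35, -1, 0], "angular": [0, 0, 0.01]}, {"grip": 0, "xyz": [60, -2, 0], "angular": [0, 0, 0.01]}, {"grip": 0, "xyz": [80, -3, 0], "angular": [0, 0, 0.01]}, {"grip": 0, "xyz": [88.8, -3, 0], "angular": [0, 0, 0.01]}, {"grip": 0, "xyz": [88.8, -3, 0], "angular": [0, 0, 0.01]}, {"grip": 0, "xyz": [88.8, -3, 0], "angular": [0, 0, 0.01]}]'

```text
time_s: 7.5
tcp_pos: [0.538, 0.1701, 0.2713]
ee_rot: [[0.934, -0.357, -0.001], [-0.357, -0.934, -0.0], [-0.001, 0.0, -1.0]]
wrist_force: [-0.4, -0.3, -2.2]
gripper_width: 0.156
gripper_force: 30.0
```

>>> move_arm --series '[{"grip": 0, "xyz": [0, 0, 12], "angular": [0, 0, 0]}, {"grip": 0, "xyz": [0, 0, 30], "angular": [0, 0, 0]}, {"grip": 0, "xyz": [0, 0, 50], "angular": [0, 0, 0]}, {"grip": 0, "xyz": [0, 0, 70], "angular": [0, 0, 0]}, {"grip": 0, "xyz": [0, 0, 82], "angular": [0, 0, 0]}, {"grip": 0, "xyz": [0, 0, 88], "angular": [0, 0, 0]}, {"grip": 0, "xyz": [0, 0, 88], "angular": [0, 0, 0]}, {"grip": 0, "xyz": [0, 0, 88], "angular": [0, 0, 0]}]'

```text
time_s: 8.3
tcp_pos: [0.5388, 0.1708, 0.1843]
ee_rot: [[0.934, -0.356, 0.001], [-0.356, -0.934, 0.001], [0.001, -0.001, -1.0]]
wrist_force: [-0.1, 0.1, -1.3]
gripper_width: 0.157
gripper_force: 30.0
```

```bash
python3 - <<'E'
from h import *
s=r.sense();w=r.capture("wrist")["img"];b=r.capture("side")["img"];t=r.capture("top")["img"]
print(s["time_s"],s["tcp_pos"],np.round(s["ee_rot"],4).tolist(),s["wrist_force"],np.round(s["joints"],1))
save(np.vstack([cv2.resize(w[150:320,200:440],(720,510))[:300],cv2.resize(b[100:230,200:380],(415,300))[:, :415].copy() if 0 else cv2.resize(b[110:210,180:420],(720,300))]),"w3.png")
E
```

```text
8.3 [0.53876713 0.17078795 0.18433045] [[0.9344, -0.3563, 0.0015], [-0.3563, -0.9344, 0.0005], [0.0012, -0.001, -1.0]] [-0.08177125  0.12162705 -1.34728332] [ 34.   19.3 -13.4   0.  -57.2  35.1]
```

View pics/w3.png

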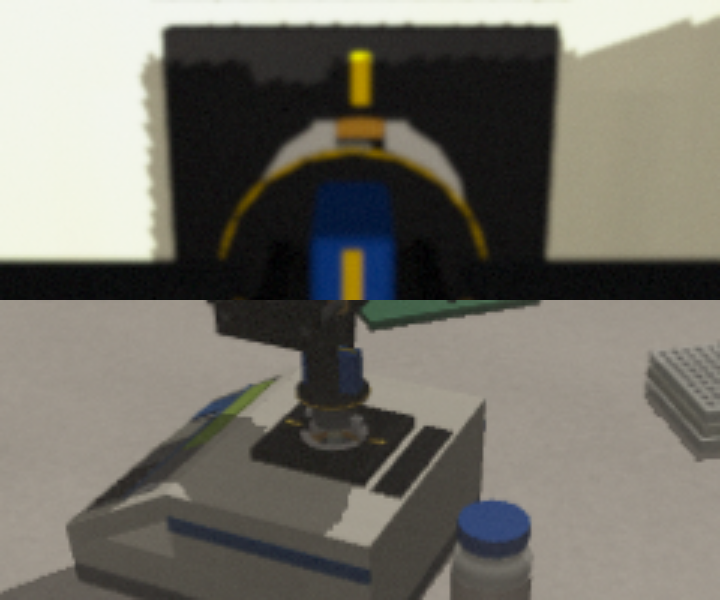

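The carrier hangs over the well with the lugs just above the collar. It sits about 1.4 mm off in tool y (flange centre column 354 against notch column 360 in the crop). I correct that and insert.

>>> move_arm --series '[{"grip": 0, "xyz": [0.2, 1.4, 0], "angular": [0, 0, 0]}, {"grip": 0, "xyz": [0.2, 1.4, 0], "angular": [0, 0, 0]}, {"grip": 0, "xyz": [0.2, 1.4, 3], "angular": [0, 0, 0]}, {"grip": 0, "xyz": [0.2, 1.4, 6], "angular": [0, 0, 0]}, {"grip": 0, "xyz": [0.2, 1.4, 9], "angular": [0, 0, 0]}, {"grip": 0, "xyz": [0.2, 1.4, 12], "angular": [0, 0, 0]}, {"grip": 0, "xyz": [0.2, 1.4, 12], "angular": [0, 0, 0]}, {"grip": 0, "xyz": [0.2, 1.4, 12], "angular": [0, 0, 0]}]'

```text
time_s: 9.25
tcp_pos: [0.538, 0.1691, 0.1714]
ee_rot: [[0.934, -0.357, -0.0], [-0.357, -0.934, -0.0], [-0.0, 0.0, -1.0]]
wrist_force: [0.1, -0.4, -0.2]
gripper_width: 0.16
gripper_force: 30.0
```

>>> move_arm --series '[{"grip": 0, "xyz": [0, 0, 3], "angular": [0, 0, 0]}, {"grip": 0, "xyz": [0, 0, 6], "angular": [0, 0, 0]}, {"grip": 0, "xyz": [0, 0, 9], "angular": [0, 0, 0]}, {"grip": 0, "xyz": [0, 0, 12], "angular": [0, 0, 0]}, {"grip": 0, "xyz": [0, 0, 15], "angular": [0, 0, 0]}, {"grip": 0, "xyz": [0, 0, 15], "angular": [0, 0, 0]}, {"grip": 0, "xyz": [0, 0, 15], "angular": [0, 0, 0]}]'

```text
time_s: 9.95
tcp_pos: [0.538, 0.169, 0.157]
ee_rot: [[0.934, -0.357, 0.0], [-0.357, -0.934, -0.0], [0.0, 0.0, -1.0]]
wrist_force: [-2.1, -0.3, 2.3]
gripper_width: 0.16
gripper_force: 30.0
```

>>> move_arm --series '[{"grip": 0, "xyz": [0, 0, 1], "angular": [0, 0, 0]}, {"grip": 0, "xyz": [0, 0, 2], "angular": [0, 0, 0]}, {"grip": 0, "xyz": [0, 0, 3], "angular": [0, 0, 0]}, {"grip": 0, "xyz": [0, 0, 3.5], "angular": [0, 0, 0]}, {"grip": 0, "xyz": [0, 0, 3.5], "angular": [0, 0, 0]}, {"grip": 0, "xyz": [0, 0, 3.5], "angular": [0, 0, 0]}]'

```text
time_s: 10.55
tcp_pos: [0.538, 0.1691, 0.1535]
ee_rot: [[0.934, -0.357, 0.0], [-0.357, -0.934, -0.0], [0.0, -0.0, -1.0]]
wrist_force: [-1.7, -1.8, 5.8]
gripper_width: 0.153
gripper_force: 30.0
```

>>> move_arm --series '[{"grip": 0, "xyz": [0, 0, 0.5], "angular": [0, 0, 0]}, {"grip": 0, "xyz": [0, 0, 0.5], "angular": [0, 0, 0]}, {"grip": 0, "xyz": [0, 0, 1], "angular": [0, 0, 0]}, {"grip": 0, "xyz": [0, 0, 1], "angular": [0, 0, 0]}, {"grip": 0, "xyz": [0, 0, 1], "angular": [0, 0, 0]}]'

```text
time_s: 11.05
tcp_pos: [0.538, 0.169, 0.1535]
ee_rot: [[0.934, -0.356, 0.001], [-0.356, -0.934, -0.0], [0.001, -0.0, -1.0]]
wrist_force: [-4.9, -1.0, 10.3]
gripper_width: 0.16
gripper_force: 30.0
```

>>> move_arm --series '[{"grip": 0, "xyz": [-0.4, 0, 0.5], "angular": [0, 0, 0]}, {"grip": 0, "xyz": [-0.4, 0, 0.5], "angular": [0, 0, 0.1]}, {"grip": 0, "xyz": [-0.4, 0, 0.5], "angular": [0, 0, 0.2]}, {"grip": 0, "xyz": [-0.4, 0, 0.5], "angular": [0, 0, 0.3]}, {"grip": 0, "xyz": [-0.4, 0, 0.5], "angular": [0, 0, 0.4]}, {"grip": 0, "xyz": [-0.4, 0, 0.5], "angular": [0, 0, 0.5]}, {"grip": 0, "xyz": [-0.4, 0, 0.5], "angular": [0, 0, 0.5]}]'

```text
time_s: 11.75
tcp_pos: [0.5388, 0.1698, 0.1534]
ee_rot: [[0.648, -0.761, 0.003], [-0.761, -0.648, 0.001], [0.001, -0.003, -1.0]]
wrist_force: [-2.8, 0.1, 10.0]
gripper_width: 0.159
gripper_force: 30.0
```

```bash
python3 - <<'E'
from h import *
s=r.sense();R=np.array(s["ee_rot"]);print(s["tcp_pos"],np.degrees(np.arctan2(R[1,0],R[0,0])),s["wrist_force"],s["moment"],np.round(s["joints"],1),R.T@s["wrist_force"])
E
```

```text
[0.53875884 0.16978538 0.15340319] -49.584646465997245 [-2.81450914  0.12390032 10.03614075] [0.02430885 0.99122106 0.05043845] [ 34.   21.1 -15.8   0.1 -52.9   6.4] [ -1.90593551   2.02766508 -10.04574131]
```

>>> move_arm --series '[{"grip": 0, "xyz": [0, 0, 0.5], "angular": [0, 0, 0.1]}, {"grip": 0, "xyz": [0, 0, 0.5], "angular": [0, 0, 0.2]}, {"grip": 0, "xyz": [0, 0, 0.5], "angular": [0, 0, 0.3]}, {"grip": 0, "xyz": [0, 0, 0.5], "angular": [0, 0, 0.4]}, {"grip": 0, "xyz": [0, 0, 0.5], "angular": [0, 0, 0.5]}, {"grip": 0, "xyz": [0, 0, 0.5], "angular": [0, 0, 0.6]}, {"grip": 0, "xyz": [0, 0, 0.5], "angular": [0, 0, 0.7]}, {"grip": 0, "xyz": [0, 0, 0.5], "angular": [0, 0, 0.8]}, {"grip": 0, "xyz": [0, 0, 0.5], "angular": [0, 0, 0.87]}, {"grip": 0, "xyz": [0, 0, 0.5], "angular": [0, 0, 0.87]}]'

```text
time_s: 12.75
tcp_pos: [0.5396, 0.1698, 0.1534]
ee_rot: [[-0.163, -0.987, 0.005], [-0.987, 0.163, 0.001], [-0.002, -0.005, -1.0]]
wrist_force: [-1.9, -0.6, 9.9]
gripper_width: 0.159
gripper_force: 30.0
```

```bash
cat > q.py <<'E'
from h import *
s=r.sense();R=np.array(s["ee_rot"]);print(s["time_s"],s["tcp_pos"],np.degrees(np.arctan2(R[1,0],R[0,0])),s["wrist_force"],s["moment"],s["joints"][5],s["effort"][5])
E
python3 q.py
```

```text
12.75 [0.53962062 0.16984371 0.15338405] -99.37041707017154 [-1.94909399 -0.6226709   9.88509467] [-0.20380646  0.49984289  0.06485603] -43.386874896600176 -0.25584532879292965
```

>>> move_arm --series '[{"grip": 0, "xyz": [0, 0, 0], "angular": [0, 0, 0.05]}, {"grip": 0, "xyz": [0, 0, 0], "angular": [0, 0, 0.1]}, {"grip": 0, "xyz": [0, 0, 0], "angular": [0, 0, 0.13]}, {"grip": 0, "xyz": [0, 0, 0], "angular": [0, 0, 0.13]}, {"grip": 0, "xyz": [0, 0, 0], "angular": [0, 0, 0.13]}]'

```text
time_s: 13.25
tcp_pos: [0.5397, 0.1698, 0.1534]
ee_rot: [[-0.288, -0.958, 0.005], [-0.958, 0.288, 0.001], [-0.003, -0.005, -1.0]]
wrist_force: [-0.9, -0.1, 9.9]
gripper_width: 0.157
gripper_force: 30.0
```

```bash
python3 q.py
```

```text
13.25 [0.53966286 0.16984974 0.15340455] -106.73233387915815 [-0.85181349 -0.10659795  9.86463707] [-0.16651482  0.51778176  0.12432301] -50.753774744684804 -0.15815155114978552
```

>>> move_arm --series '[{"grip": 0, "xyz": [0, 0, 0], "angular": [0, 0, 0.03]}, {"grip": 0, "xyz": [0, 0, 0], "angular": [0, 0, 0.06]}, {"grip": 0, "xyz": [0, 0, 0], "angular": [0, 0, 0.06]}, {"grip": 0, "xyz": [0, 0, 0], "angular": [0, 0, 0.06]}]'

```text
time_s: 13.65
tcp_pos: [0.5396, 0.1699, 0.1534]
ee_rot: [[-0.343, -0.939, 0.005], [-0.939, 0.343, 0.001], [-0.003, -0.005, -1.0]]
wrist_force: [-1.8, -0.6, 10.2]
gripper_width: 0.159
gripper_force: 30.6
```

```bash
python3 q.py
```

```text
13.65 [0.53955671 0.16993132 0.15339448] -110.03377844332188 [-1.84591353 -0.60958048 10.24990954] [-0.15490132  0.67761014  0.69459384] -54.09224606806802 -0.6843332201242447
```

The moment jumped to 0.69 N m, so the carrier is at the stop. I add a little press and look.

>>> move_arm --series '[{"grip": 0, "xyz": [0, 0, 0.5], "angular": [0, 0, 0]}, {"grip": 0, "xyz": [0, 0, 1], "angular": [0, 0, 0]}, {"grip": 0, "xyz": [0, 0, 1], "angular": [0, 0, 0]}, {"grip": 0, "xyz": [0, 0, 1], "angular": [0, 0, 0]}, {"grip": 0, "xyz": [0, 0, 1], "angular": [0, 0, 0]}]'

```text
time_s: 14.15
tcp_pos: [0.5396, 0.1699, 0.1534]
ee_rot: [[-0.342, -0.94, 0.006], [-0.94, 0.342, 0.001], [-0.003, -0.005, -1.0]]
wrist_force: [-3.6, 0.4, 14.6]
gripper_width: 0.157
gripper_force: 30.5
```

```bash
python3 q.py; python3 - <<'E'
from h import *
w=r.capture("wrist")["img"];b=r.capture("side")["img"]
save(np.vstack([cv2.resize(w,(480,300)),cv2.resize(b[100:220,220:412],(480,300))]),"end.png")
E
```

```text
14.15 [0.53956621 0.16994458 0.15337165] -110.01408125379413 [-3.64641676  0.44922095 14.59136913] [-0.12458744  1.19872879  0.63522706] -54.09135027731015 -0.6780392490327358
```

View pics/end.png

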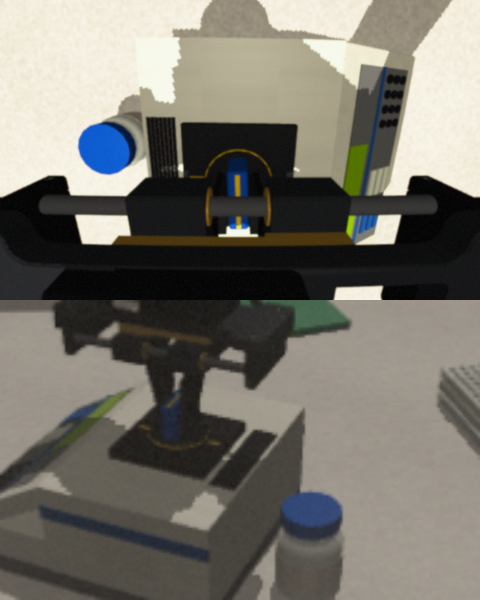

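The flange sits flat on the collar at the stop, the grip is still held, and the jar is untouched. Handing in.

```bash
python3 -c "
from station import r
print(r.finish_job())"
```

```text
the job is handed in; nothing more can be done
None
```

The carrier is in the well, pressed home and turned clockwise to the stop, still gripped (about 15 N down, 0.64 N m held against the stop). The job was handed in at about 14 s; the hand-in gave no verdict, and I didn't check the rack tubes or the amber bottle again after the carrier left the rack.

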